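Wedge the rocking tile box steady

ROBOT

A 6-joint arm with a two-finger parallel gripper is mounted at the origin on the work surface. World frame = base frame: x ahead of the robot, y to its left, z up, the work surface at z = 0. Lengths are in mm, angles in rad, forces in N, time in s.
With the tool pointing down it reaches from about 250 to 725 mm from the base axis. Payload 9.7 kg.
Tool frame: the origin (TCP) lies between the finger pads; the fingertips stand bot.tip_extent ahead of it and the grasp point (between the pads) lies 3 mm ahead of it (bot.tip_extent is the distance from the TCP to the fingertips, in mm); z points along the fingers, y is the direction in which the jaws open and shut (so a half turn about z gives the same grasp; the last joint's range is limited). The gripper opens to 85 mm and grips with 20 to 120 N. Pads are 22 mm wide; open, the fingers measure 114 mm over their backs; the gripper's body (76 mm by 85 mm) begins 54 mm behind the grasp point. The pads swing forward as they close: fully open they stand 13 mm farther back than shut.
Start: joints at [1.259, 0.087, 0.176, 1.66, 0, 1.571], TCP at [168.722, 523.479, 253.284] pointing down, gripper open.
Joint ranges: [-3.13, 3.13], [-0.85, 1.81], [-1.15, 1.24], [-2.2, 2.28], [-1.44, 1.52], [-3.14, 3.14]. Speed limits (rad/s): [2.22, 2.22, 2.57, 3.14, 3.14, 3.14].

INTERFACE

Orientations are given as [roll, pitch, yaw] about the fixed x, y, z axes, in that order (R = Rz(yaw) Ry(pitch) Rx(roll)).
In Python, from cell import status, imaging, workorder, bot gives the robot as it stands. The module is installed in compiled form; this text tells all that it offers.
- The arm moves only by the shell command python3 -m creep 'ROWS' [OPENING]. ROWS is JSON, a list of rows, each an object with "translation": the shift along the tool's x, y, z in mm, a list of three; "turn": the turn, a rotation vector about the tool's x, y, z in degrees, a list of three. In form: [{"translation": [x, y, z], "turn": [ax, ay, az]}, ...]. A call has exactly 10 rows; each row is the pose to reach, as a shift and turn from the pose measured when the call began, along the tool's axes at that moment; what a row does not reach only later rows make up. A row lasts 1/8 s, in which the tool goes at most 62.5 mm and 10.7 degrees, less where a joint would pass 70% of its speed; a pose out of reach is approached as far as the arm can. A call with a gripper value outside its range is refused whole. OPENING is the opening, from 0 (shut) to 1 (fully open), set as the call begins (- or left out, the last holds). The fingers move at their own pace and stop on an object; the grip force is fixed at half the most. Time passes only in rows, so rows that repeat a pose let the fingers close, or fill a call up. It gives the time, the measured TCP pose, the force and the opening at its end, in the units of the state.
- status.read_state(): the state, without advancing time (a new reading comes with each control period).
- imaging.grab_frame(name): name is "side" or "top"; returns a dict with "img" (400x640x3 uint8, red, green, blue), "K" (3x3 intrinsics, pixels), "extrinsics" (4x4, takes a point from world to camera coordinates). Camera axes: x right, y down, z forward; pixel columns grow to the right and rows downward; lengths in mm; the calibration is good to about 2 mm. A picture is of the moment at which its call begins. There is no depth.
- workorder.job_done(): hands the job in, once; it reports no verdict.
Trained networks look in the newest picture that a camera, given by its name, has taken for a name from the list of things; names that differ only in an ending like _2 or _b are one class to them, and where a whole thing is asked for, a point or a joint stands for the part that bears it (a point fixed in the world has none). Each returns a list of dicts, best first, with "score" (0 to 1); they miss things now and then, are a little off and sometimes report something else, mostly with a low value. They report only what shows in the picture. A call takes as long as a camera call. They do not tell look-alikes from the thing itself.
- imaging.search_frame(camera, name): "point" ([x, y, z] in mm, in world coordinates, good to about 4 mm: the middle of the surface that is visible of it).
- imaging.outline_of(camera, name): "region" (400x640 bool, what is visible of it).
- imaging.spot_point(camera, name): "point" ([x, y, z] in mm, in world coordinates, good to about 4 mm: a listed point, or the origin of a listed thing).
The state is a dict: "clock": time; "qpos": joint angles; "qd": joint speeds; "effort": joint torques, N m; "tool_pos": TCP position; "ee_rot": TCP orientation; "ft_force": force on the tool from outside, world axes, zero at the start; "moment": the same for the moment, N m; "opening": finger opening in mm.
Only numpy, scipy, OpenCV 4.12 (cv2) and the standard library are available. Lean on these libraries where they do the work, as an engineer would, in place of code of your own. Each camera call takes 0.05 s, during which the arm holds its last target.

TASK

The blue tile box rocks because the foot under its red spot is screwed in too far. Using fingertips only, press down on the red spot to feel the box rock, then push the yellow wedge, thin end first along the table, under that foot just until the box stops rocking and stands level. Then press the red spot firmly once more to prove it steady, and finish still pressing; do not lift the wedge or the box, do not shove the box out of place, and leave the other things alone.

Things in the scene. Friction and masses are not known exactly. Their poses are not given: they have to be found in the camera images.
- box: Loose rocking box, about 2 kg: blue case, plywood lid 174 (x) by 224 (y) mm, lid top 84 mm and case underside 26 mm above the table. Origin: table plane below its centre, z up. Domed feet, 26 mm wide, at x = +-65, y = +-90 mm; the one at (-65, -90) is short. Left alone it stands level on the other three, its contents lying towards the far corner.
- pad: The red spot, a disc 36 mm across and 4 mm thick fixed on the lid right above the short foot. Origin: centre of its underside, 84 mm above the table. Pressing it with 2 to 5 N rocks the box down onto the short foot.
- pad_top (a point): Centre of the red spot's upper face, 88 mm above the table when the box is level.
- foot_spot (a point): Point on the table plane straight below the short foot, fixed to the box, axes as the box's; the wedge goes in along +y. The foot hangs 6 to 11 mm clear of the table, differing each time. Once the wedge bears on it, the push needed on the wedge rises from about 1 N to several N; pushed on, it lifts that corner.
- wedge: Loose yellow wooden wedge, 0.11 kg, flat on the table: 150 mm long (x), 44 mm wide, 3 mm thick at the nose (+x) rising evenly to 27 mm at the tail (-x), an upright face. Origin: centre of its underside. It starts with its nose 20 to 65 mm short of the foot, roughly in line, pointing roughly along the box's +y.
- wedge_nose (a point): Middle of the lower edge of the wedge's thin end (x = +75 mm).
- wedge_tail (a point): Middle of the lower edge of the wedge's thick upright end face (x = -75 mm).
- jar: Bystander, loose: lidded amber glass jar, 60 mm across, 72 mm tall. Origin: centre of its underside.
- mug: Bystander, loose: terracotta mug, 72 mm across, 75 mm tall, handle on its +y side. Origin: centre of its underside.
- bowl: Bystander, loose: white ceramic bowl, 100 mm across, 42 mm tall. Origin: centre of its underside.
- brush: Bystander, loose: brush lying flat, 170 mm long. Origin: centre of its underside.
- cork_block: Bystander, loose: cork block 70 x 45 x 30 mm. Origin: centre of its underside.
- rib: Bystander, loose: dark wooden potter's rib, a flat plate 100 x 50 x 6 mm. Origin: centre of its underside.
Mind the look-alikes: they are no part of the job. Of the things like the wedge, leave any that is orange or purple; of the rest the smaller one is meant.

How it is judged (in metres and radians):
On the way, in this order (a step that is already met when the one before it is completed fails the run):
1. the red spot is pressed down and the box rocks (contact force between the fingers and pad above 0.5 N and angle between box's own z axis and vertical above 0.03 rad), for 0.1 s.
2. the red spot is let go and the wedge's nose is pushed in past the short foot (contact force between the fingers and pad below 0.1 N and y of wedge_nose in the frame of foot_spot above 0.01 m), for 0.1 s.
At the end, for the whole second after the job is handed in: Fingers press the red spot with over 4 N and the box stays level within 0.015 rad, at rest, within 20 mm of its start; the wedge lies flat, untouched by the fingers, nose 10 mm or more past the short foot's centre, carrying over 2 N (contact force between the fingers and pad above 4 N and angle between box's own z axis and vertical below 0.015 rad and contact force between wedge and box above 2 N and y of wedge_nose in the frame of foot_spot above 0.01 m and height (world z) of wedge below 0.006 m and angle between wedge's own z axis and vertical below 0.05 rad and contact force between the fingers and wedge below 0.1 N and distance of box from where it was at the start of the episode below 0.02 m and linear speed of box below 0.01 m/s); the arm keeps its last pose, push and grip.
It fails at once if the wedge is lifted or tipped (height (world z) of wedge above 0.012 m or angle between wedge's own z axis and vertical above 0.3 rad).
It fails at once if the box is lifted, tipped over or shoved away (height (world z) of box above 0.02 m or angle between box's own z axis and vertical above 0.25 rad or distance of box from where it was at the start of the episode above 0.04 m).
It fails at once if a bystander is moved (distance of any of jar, mug, bowl, brush, cork_block, rib from where it was at the start of the episode above 0.025 m).
It also fails if it takes over 58 s, if anything falls off the work surface, if the arm or the gripper's body presses on something with over 40 N, if the wrist force passes 120 N, or if a joint passes its speed limit or range.

## Working session

There is one attempt and no reset: what is moved stays moved. The work goes in short steps, Python scripts to look and compute and a shell command to move; the robot and the scene stay as the last step left them, time stands still between calls to the robot, and variables do not carry over. Pictures are saved under pics/ and viewed, and the job is handed in when it is done.

```bash
mkdir -p pics; python3 - <<'E'
from cell import status, imaging, workorder, bot
import cv2
s=status.read_state()
for k in s: print(k,s[k])
print(bot.tip_extent)
for c in("side","top"):
    f=imaging.grab_frame(c); cv2.imwrite(f"pics/{c}0.png",f["img"][...,::-1])
    print(c,f["K"].tolist(),f["extrinsics"].round(3).tolist())
    for n in("box","pad","wedge"):
        print(n,[( [round(v) for v in d["point"]],round(d["score"],2)) for d in imaging.spot_point(c,n)])
    for n in("pad_top","foot_spot","wedge_nose","wedge_tail"):
        print(n,[( [round(v) for v in d["point"]],round(d["score"],2)) for d in imaging.spot_point(c,n)])
E
```

```text
clock 0.0
qpos [ 1.25901500e+00  8.74610191e-02  1.75121303e-01  1.65975627e+00
 -1.32392770e-05  1.57079974e+00]
qd [0.00026412 0.00040019 0.00105378 0.00035419 0.00023035 0.00014657]
effort [ 8.87945316e-04 -5.20393038e+01  4.64802969e+01  1.64178223e-02
 -4.97818235e-06  2.65220592e-06]
tool_pos [168.66116947 523.30534835 252.5759247 ]
ee_rot [-3.14029300e+00  1.32436976e-05  2.82980794e+00]
ft_force [-0.39029866  0.35320835 -0.34061058]
moment [-0.02397985  0.03262974 -0.00549951]
opening 85.6192625645955
22.0
side [[488.0913014724624, 0.0, 319.4885283714464], [0.0, 488.0913014724624, 202.8840807429591], [0.0, 0.0, 1.0]] [[-0.951, -0.308, -0.017, 502.948], [-0.184, 0.609, -0.772, 123.746], [0.248, -0.731, -0.635, 1515.065], [0.0, 0.0, 0.0, 1.0]]
box [([573, 140, -2], 0.68)]
pad [([521, 38, 86], 0.65)]
wedge [([273, 410, 0], 0.92), ([536, -325, 0], 0.83), ([329, -176, 0], 0.73), ([541, -74, 2], 0.5)]
pad_top [([517, 36, 90], 0.53)]
foot_spot [([522, 36, -3], 0.72), ([701, -188, -2], 0.47)]
wedge_nose [([324, 325, -3], 0.92), ([479, -372, 3], 0.81), ([423, 69, 2], 0.72)]
wedge_tail [([591, -269, -2], 0.87), ([219, 483, 1], 0.79), ([393, -93, -2], 0.67), ([551, -143, 3], 0.51)]
top [[458.09395214748844, 0.0, 316.175336227795], [0.0, 458.09395214748844, 200.72682108104365], [0.0, 0.0, 1.0]] [[0.012, -1.0, 0.012, 30.985], [-0.995, -0.013, -0.094, 520.356], [0.094, -0.011, -0.995, 1493.459], [0.0, 0.0, 0.0, 1.0]]
box [([570, 135, 1], 0.65)]
pad [([517, 40, 82], 0.41)]
wedge [([272, 410, -2], 0.93), ([533, -324, -2], 0.76), ([541, -66, -4], 0.66), ([330, -174, -1], 0.62), ([560, 320, 2], 0.31), ([698, -190, -1], 0.21)]
pad_top [([520, 40, 84], 0.46)]
foot_spot []
wedge_nose [([483, -374, -3], 0.91), ([530, 5, -5], 0.78), ([321, 324, -4], 0.74), ([270, -263, -1], 0.64)]
wedge_tail [([386, -93, -2], 0.89), ([594, -271, 0], 0.79), ([553, -150, -2], 0.69), ([223, 492, -4], 0.57)]
```

View pics/top0.png

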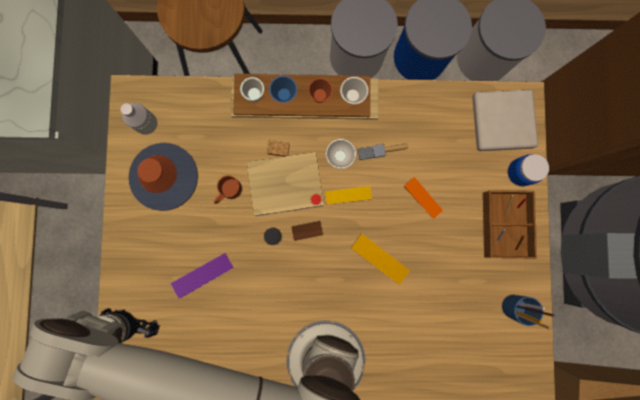

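View pics/side0.png

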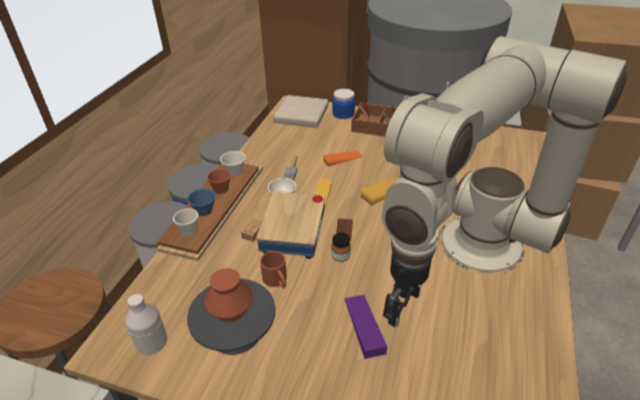

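Wedge-like things in the top picture: purple (202,275), orange (423,197), larger yellow (380,259) and smaller yellow (348,195). The smaller yellow one next to the red spot (316,199) fits. I'll check it in an enlarged crop.

```bash
cat > h.py <<'E'
import numpy as np, cv2
from cell import status, imaging, bot
def ray(f,uv,z):
    K,E=f["K"],f["extrinsics"]; R,t=E[:3,:3],E[:3,3]
    d=R.T@np.linalg.inv(K)@np.array([uv[0],uv[1],1.]); c=-R.T@t
    return c+d*(z-c[2])/d[2]
def proj(f,p):
    q=f["K"]@(f["extrinsics"][:3,:3]@np.asarray(p,float)+f["extrinsics"][:3,3]); return q[:2]/q[2]
E
python3 - <<'E'
from h import *
f=imaging.grab_frame("top"); im=f["img"]
c=im[130:260,220:400][...,::-1]; cv2.imwrite("pics/crop0.png",cv2.resize(c,None,fx=4.4,fy=4.4,interpolation=cv2.INTER_CUBIC))
hsv=cv2.cvtColor(im,cv2.COLOR_RGB2HSV)
m=((hsv[...,0]>20)&(hsv[...,0]<30)&(hsv[...,1]>200)&(hsv[...,2]>120)).astype(np.uint8)
n,l,s,ce=cv2.connectedComponentsWithStats(m)
for i in range(1,n):
    if s[i,4]>60:
        pts=np.argwhere(l==i)[:,::-1].astype(np.float32); print(s[i],cv2.minAreaRect(pts)); 
        for p in cv2.boxPoints(cv2.minAreaRect(pts)): print(p,ray(f,p,15).round(1))
r=((hsv[...,0]<6)|(hsv[...,0]>174))&(hsv[...,1]>200)
r[:, :300]=0;r[:,335:]=0;r[:180]=0;r[215:]=0
p=np.argwhere(r)[:,::-1].mean(0);print("pad",r.sum(),p,ray(f,p,88))
for nm in("box","wedge"):
  for o in imaging.outline_of("top",nm):
    g=o["region"]; pts=np.argwhere(g)[:,::-1].astype(np.float32)
    rr=cv2.minAreaRect(pts); print(nm,round(o["score"],2),g.sum(),rr)
    if nm=="box":
      for p in cv2.boxPoints(rr): print(p,ray(f,p,84).round(1))
E
```

```text
[326 186  46  18 579] ((348.0384826660156, 194.8076934814453), (13.02364730834961, 45.02460861206055), 82.87498474121094)
[324.89233 191.13847] [553.4   8.7  15. ]
[369.56927 185.55385] [ 574.2 -140.8   15. ]
[371.18463 198.47691] [ 530.8 -146.2   15. ]
[326.5077  204.06154] [510.1   2.9  15. ]
[352 235  57  48 995] ((379.85382080078125, 258.8307800292969), (59.72764587402344, 16.92721939086914), 37.87498474121094)
[351.0846  247.17693] [368.1 -79.8  15. ]
[361.47693 233.8154 ] [ 412.6 -114.1   15. ]
[408.62305 270.48462] [ 294.  -269.9   15. ]
[398.2307  283.84616] [ 250.1 -235.4   15. ]
pad 55 [315.56363636 199.03636364] [519.26927833  40.25998508  88.        ]
box 0.66 3827 ((285.0865783691406, 183.7093963623047), (54.91911315917969, 70.52654266357422), 81.57302856445312)
[246.17987 161.7141 ] [636.8 263.8  84. ]
[315.94495 151.37852] [673.6  40.9  84. ]
[323.9933 205.7047] [498.7  13.2  84. ]
[254.22821 216.04027] [463.  233.8  84. ]
wedge 0.94 1123 ((201.48861694335938, 275.4803161621094), (18.720539093017578, 62.94837951660156), 59.931419372558594)
wedge 0.73 1119 ((380.532958984375, 258.4573059082031), (61.900062561035156, 18.703096389770508), 37.69424057006836)
wedge 0.67 642 ((423.64337158203125, 197.75384521484375), (45.222984313964844, 14.804069519042969), 48.6522216796875)
wedge 0.58 680 ((348.53466796875, 193.84654235839844), (16.517616271972656, 46.070220947265625), 84.2894058227539)
```

View pics/crop0.png

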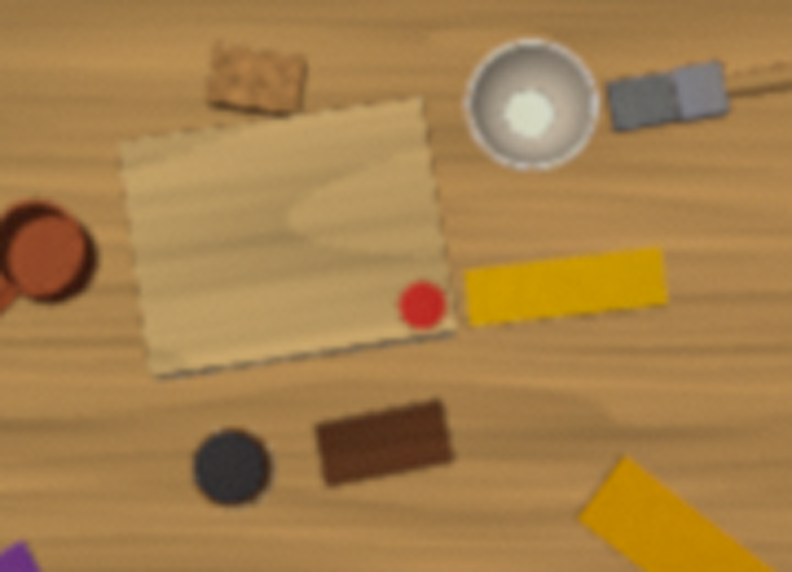

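The crop shows the smaller yellow wedge at crop (566,287), with its thin end facing the red spot at (422,305). The larger yellow one is at lower right, so this is the one meant. The foot is near (519,40) and the wedge nose near (532,5), heading about 98°. Next I move above the red spot with the fingers shut.

```bash
python3 -m creep '[{"translation":[-40,-30,0],"turn":[0,0,6]},{"translation":[-88,-65,5],"turn":[0,0,13]},{"translation":[-137,-100,15],"turn":[0,0,20]},{"translation":[-186,-136,25],"turn":[0,0,27]},{"translation":[-235,-172,35],"turn":[0,0,34]},{"translation":[-284,-208,45],"turn":[0,0,41]},{"translation":[-333,-244,60],"turn":[0,0,48]},{"translation":[-382,-280,75],"turn":[0,0,55]},{"translation":[-431,-316,90],"turn":[0,0,61]},{"translation":[-482,-353,100],"turn":[0,0,64]}]' 0
python3 -m creep '[{"translation":[0,0,0],"turn":[0,0,0]},{"translation":[0,0,5],"turn":[0,0,0]},{"translation":[0,0,10],"turn":[0,0,0]},{"translation":[0,0,15],"turn":[0,0,0]},{"translation":[0,0,20],"turn":[0,0,0]},{"translation":[0,0,25],"turn":[0,0,0]},{"translation":[0,0,25],"turn":[0,0,0]},{"translation":[0,0,25],"turn":[0,0,0]},{"translation":[0,0,25],"turn":[0,0,0]},{"translation":[0,0,25],"turn":[0,0,0]}]'
python3 - <<'E'
from h import *
s=status.read_state(); print({k:np.round(s[k],3) for k in s})
for c in("side","top"):
    f=imaging.grab_frame(c); cv2.imwrite(f"pics/{c}1.png",f["img"][...,::-1])
E
```

```text
clock: 2.2
tool_pos: [519.0, 39.1, 153.1]
ee_rot: [3.141, -0.0, 1.71]
ft_force: [1.4, 1.8, -0.0]
opening: -0.4
clock: 3.45
tool_pos: [519.1, 39.0, 128.2]
ee_rot: [3.141, -0.0, 1.71]
ft_force: [-0.7, 0.1, 0.7]
opening: 0.2
{'clock': np.float64(3.45), 'qpos': array([ 0.075,  0.005, -0.15 ,  1.415,  0.   ,  1.506]), 'qd': array([ 0.002,  0.   , -0.002, -0.001,  0.   ,  0.002]), 'effort': array([ 1.0000e-02, -4.7251e+01,  4.6911e+01, -2.0000e-03,  1.0000e-03,
        0.0000e+00]), 'tool_pos': array([519.072,  39.024, 128.235]), 'ee_rot': array([ 3.141, -0.   ,  1.71 ]), 'ft_force': array([-0.71 ,  0.057,  0.665]), 'moment': array([-0.003, -0.039, -0.003]), 'opening': np.float64(0.227)}
```

```bash
python3 -c "
from cell import bot;print(bot.tip_extent)"; python3 -m creep '[{"translation":[0,0,4],"turn":[0,0,0]},{"translation":[0,0,8],"turn":[0,0,0]},{"translation":[0,0,12],"turn":[0,0,0]},{"translation":[0,0,14],"turn":[0,0,0]},{"translation":[0,0,16],"turn":[0,0,0]},{"translation":[0,0,17],"turn":[0,0,0]},{"translation":[0,0,18],"turn":[0,0,0]},{"translation":[0,0,19],"turn":[0,0,0]},{"translation":[0,0,20],"turn":[0,0,0]},{"translation":[0,0,20],"turn":[0,0,0]}]'
```

```text
22.0
clock: 4.8
tool_pos: [518.9, 38.7, 108.7]
ee_rot: [3.141, 0.001, 1.71]
ft_force: [-3.7, -2.1, 6.6]
opening: -0.1
```

View pics/side1.png

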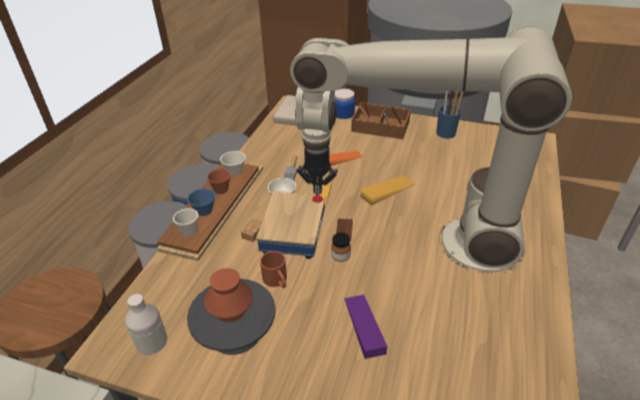

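```bash
python3 -m creep '[{"translation":[0,0,0.5],"turn":[0,0,0]},{"translation":[0,0,1],"turn":[0,0,0]},{"translation":[0,0,1.5],"turn":[0,0,0]},{"translation":[0,0,2],"turn":[0,0,0]},{"translation":[0,0,2.5],"turn":[0,0,0]},{"translation":[0,0,3],"turn":[0,0,0]},{"translation":[0,0,3.5],"turn":[0,0,0]},{"translation":[0,0,4],"turn":[0,0,0]},{"translation":[0,0,4],"turn":[0,0,0]},{"translation":[0,0,4],"turn":[0,0,0]}]'
python3 - <<'E'
from h import *
f=imaging.grab_frame("side"); cv2.imwrite("pics/side2.png",cv2.resize(f["img"][150:290,220:400],None,fx=4.4,fy=4.2,interpolation=cv2.INTER_CUBIC)[...,::-1])
E
```

```text
clock: 6.05
tool_pos: [518.6, 38.1, 105.2]
ee_rot: [-3.142, 0.002, 1.709]
ft_force: [-4.5, -4.5, 7.4]
opening: -0.0
```

View pics/side2.png

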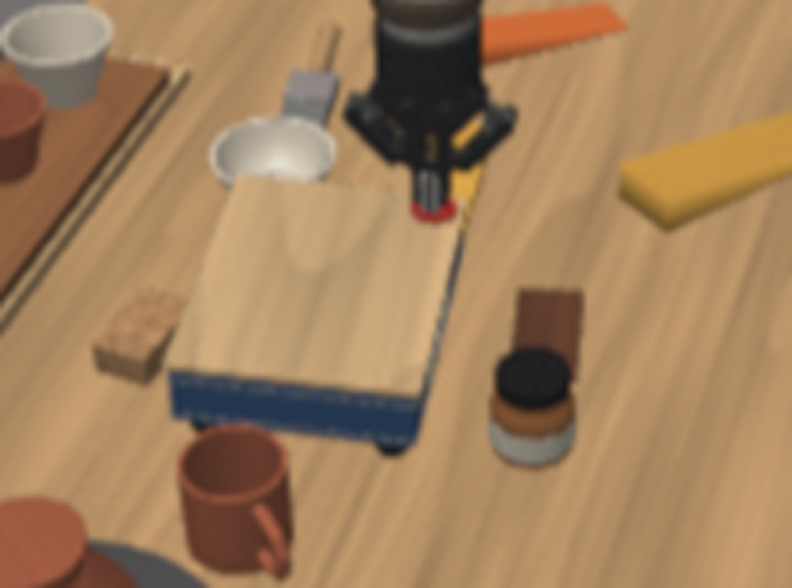

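The side crop shows the fingertips on the red spot at (433,208) and that corner of the box dipping. I'll press a little further, following the box's sideways swing, to find the bottom and so the foot's gap.

```bash
python3 -m creep '[{"translation":[-0.5,-0.6,0],"turn":[0,0,0]},{"translation":[-1,-1.2,0],"turn":[0,0,0]},{"translation":[-1.4,-1.8,0],"turn":[0,0,0]},{"translation":[-1.8,-2.4,0],"turn":[0,0,0]},{"translation":[-2,-2.7,0.5],"turn":[0,0,0]},{"translation":[-2.3,-3,1],"turn":[0,0,0]},{"translation":[-2.5,-3.3,1.5],"turn":[0,0,0]},{"translation":[-2.8,-3.7,2],"turn":[0,0,0]},{"translation":[-2.8,-3.7,2],"turn":[0,0,0]},{"translation":[-2.8,-3.7,2],"turn":[0,0,0]}]'
python3 -c "
from h import *
for i in range(3):
  s=status.read_state();print(s['tool_pos'],s['ft_force']);imaging.grab_frame('top')"
```

```text
clock: 7.35
tool_pos: [515.3, 34.8, 103.2]
ee_rot: [-3.142, 0.002, 1.709]
ft_force: [0.5, 0.5, 1.6]
opening: 0.2
[515.32678615  34.81036142 103.20303319] [0.47221969 0.50993023 1.59563457]
[515.33735472  34.84728368 103.24825691] [0.2936654  0.49573613 1.13108746]
[515.30989139  34.83647124 103.20428075] [1.44189606 0.82414032 1.85269603]
```

```bash
python3 -m creep '[{"translation":[-0.1,-0.2,0.3],"turn":[0,0,0]},{"translation":[-0.3,-0.4,0.6],"turn":[0,0,0]},{"translation":[-0.4,-0.6,0.9],"turn":[0,0,0]},{"translation":[-0.6,-0.8,1.2],"turn":[0,0,0]},{"translation":[-0.7,-0.9,1.4],"turn":[0,0,0]},{"translation":[-0.8,-1,1.6],"turn":[0,0,0]},{"translation":[-0.9,-1.2,1.8],"turn":[0,0,0]},{"translation":[-0.9,-1.2,1.8],"turn":[0,0,0]},{"translation":[-0.9,-1.2,1.8],"turn":[0,0,0]},{"translation":[-0.9,-1.2,1.8],"turn":[0,0,0]}]'
```

```text
clock: 8.75
tool_pos: [514.3, 33.8, 101.4]
ee_rot: [3.142, 0.002, 1.709]
ft_force: [1.1, 0.8, 2.1]
opening: 0.0
```

```bash
python3 -m creep '[{"translation":[-0.1,-0.2,0.3],"turn":[0,0,0]},{"translation":[-0.3,-0.4,0.6],"turn":[0,0,0]},{"translation":[-0.4,-0.6,0.8],"turn":[0,0,0]},{"translation":[-0.5,-0.7,1],"turn":[0,0,0]},{"translation":[-0.6,-0.8,1.2],"turn":[0,0,0]},{"translation":[-0.7,-0.9,1.4],"turn":[0,0,0]},{"translation":[-0.7,-0.9,1.4],"turn":[0,0,0]},{"translation":[-0.7,-0.9,1.4],"turn":[0,0,0]},{"translation":[-0.7,-0.9,1.4],"turn":[0,0,0]},{"translation":[-0.7,-0.9,1.4],"turn":[0,0,0]}]'
```

```text
clock: 10.0
tool_pos: [514.1, 33.5, 100.9]
ee_rot: [3.14, 0.001, 1.71]
ft_force: [0.9, 4.4, 7.3]
opening: -0.1
```

Bottomed at a tip height of about 79 mm, so the foot gap is roughly 9 to 10 mm. Expect the nose to end about 40 mm past the foot. Next I release.

```bash
python3 -m creep '[{"translation":[0.3,0.4,-1],"turn":[0,0,0]},{"translation":[1,1.3,-2.5],"turn":[0,0,0]},{"translation":[1.8,2.4,-4],"turn":[0,0,0]},{"translation":[2.5,3.3,-5.5],"turn":[0,0,0]},{"translation":[3.3,4.2,-7],"turn":[0,0,0]},{"translation":[4,5,-8.5],"turn":[0,0,0]},{"translation":[4.5,5.5,-11],"turn":[0,0,0]},{"translation":[4.5,5.5,-17],"turn":[0,0,0]},{"translation":[4.5,5.5,-27],"turn":[0,0,0]},{"translation":[4.5,5.5,-40],"turn":[0,0,0]}]'
python3 -m creep '[{"translation":[-10,0,-10],"turn":[0,0,0]},{"translation":[-30,1,-15],"turn":[0,0,0]},{"translation":[-55,2,-15],"turn":[0,0,0]},{"translation":[-85,3,-15],"turn":[0,0,0]},{"translation":[-115,5,-15],"turn":[0,0,0]},{"translation":[-145,7,-15],"turn":[0,0,0]},{"translation":[-175,9,-15],"turn":[0,0,0]},{"translation":[-205,11,-15],"turn":[0,0,0]},{"translation":[-225,12,-15],"turn":[0,0,0]},{"translation":[-230,12,-15],"turn":[0,0,0]}]' 0.14
python3 - <<'E'
from h import *
s=status.read_state(); print(s['tool_pos'],s['ee_rot'],s['opening'],s['ft_force'])
for c in("top","side"):
  f=imaging.grab_frame(c)
  if c=="top": t=f
  else: sf=f
  for n in("wedge_nose","wedge_tail","foot_spot","pad_top"):
    print(c,n,[( [round(v) for v in d["point"]],round(d["score"],2)) for d in imaging.spot_point(c,n)])
im=t["img"]; hsv=cv2.cvtColor(im,cv2.COLOR_RGB2HSV)
m=((hsv[...,0]>20)&(hsv[...,0]<30)&(hsv[...,1]>200)&(hsv[...,2]>120)).astype(np.uint8); m[215:]=0
pts=np.argwhere(m)[:,::-1].astype(np.float32); r=cv2.boxPoints(cv2.minAreaRect(pts)); print(len(pts))
for p in r: print(p,ray(t,p,3 if p[0]<345 else 27).round(1))
cv2.imwrite("pics/top3.png",cv2.resize(im[130:260,220:400],None,fx=4.4,fy=4.4,interpolation=cv2.INTER_CUBIC)[...,::-1])
E
```

```text
clock: 11.25
tool_pos: [518.8, 38.7, 141.8]
ee_rot: [3.14, 0.001, 1.71]
ft_force: [-0.2, -0.0, 0.7]
opening: 0.2
clock: 12.5
tool_pos: [562.5, -188.6, 157.1]
ee_rot: [3.14, 0.001, 1.708]
ft_force: [-0.3, 0.0, 0.3]
opening: 11.8
[ 562.46203072 -188.59188299  157.12985087] [3.13969135e+00 8.46151073e-04 1.70834910e+00] 11.849903807676656 [-0.28916059  0.00295455  0.30868441]
top wedge_nose [([323, 325, -5], 0.59), ([531, 7, -4], 0.57), ([480, -373, 0], 0.54)]
top wedge_tail [([554, -153, -2], 0.97), ([222, 491, -2], 0.95), ([384, -97, -1], 0.62)]
top foot_spot []
top pad_top [([521, 40, 86], 0.55)]
side wedge_nose [([271, -258, 2], 0.76), ([324, 323, 0], 0.73)]
side wedge_tail [([218, 487, 0], 0.97), ([595, -272, 1], 0.91), ([550, -141, 2], 0.82), ([392, -95, -2], 0.82)]
side foot_spot [([521, 36, -4], 0.78)]
side pad_top [([520, 40, 90], 0.53)]
581
[324.93518 190.94879] [555.4   8.2   3. ]
[369.66895 185.686  ] [ 572.2 -139.6   27. ]
[371.1911  198.62457] [ 529.1 -144.7   27. ]
[326.45734 203.88736] [511.7   2.6   3. ]
```

View pics/top3.png

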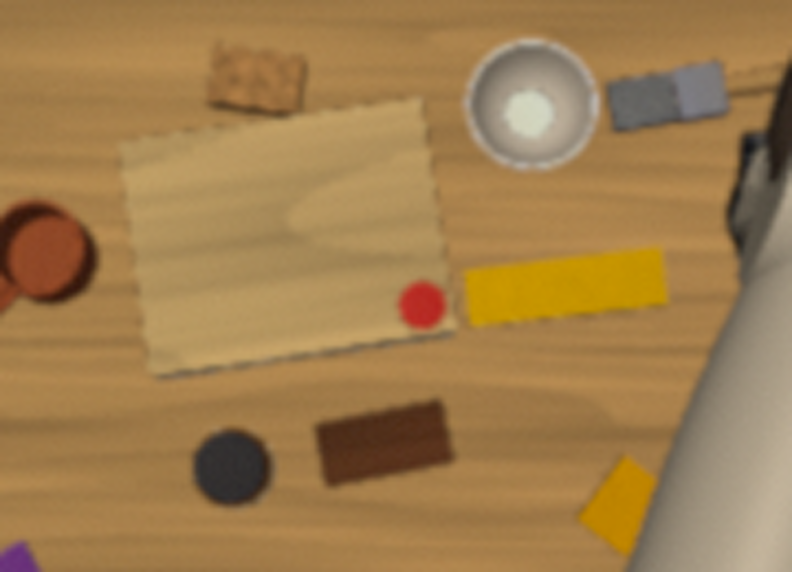

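The top crop shows the box unmoved, the red spot at (422,304), and the wedge at (566,287) clear of the gripper at right. I'll descend behind the tail.

```bash
python3 -m creep '[{"translation":[3,-2,10],"turn":[0,0,0]},{"translation":[6,-3,30],"turn":[0,0,0]},{"translation":[9,-4.5,50],"turn":[0,0,0]},{"translation":[9,-4.5,70],"turn":[0,0,0]},{"translation":[9,-4.5,90],"turn":[0,0,0]},{"translation":[9,-4.5,105],"turn":[0,0,0]},{"translation":[9,-4.5,117],"turn":[0,0,0]},{"translation":[9,-4.5,124],"turn":[0,0,0]},{"translation":[9,-4.5,128],"turn":[0,0,0]},{"translation":[9,-4.5,128],"turn":[0,0,0]}]'
python3 - <<'E'
from h import *
for c in("top","side"):
  f=imaging.grab_frame(c)
  a=f["img"][140:240,280:420] if c=="top" else f["img"][130:230,270:410]
  cv2.imwrite(f"pics/{c}4.png",cv2.resize(a,None,fx=5.5,fy=5.5,interpolation=cv2.INTER_CUBIC)[...,::-1])
E
```

```text
clock: 14.25
tool_pos: [557.2, -178.8, 29.2]
ee_rot: [3.139, 0.001, 1.71]
ft_force: [0.4, 0.6, 0.0]
opening: 11.7
```

View pics/side4.png

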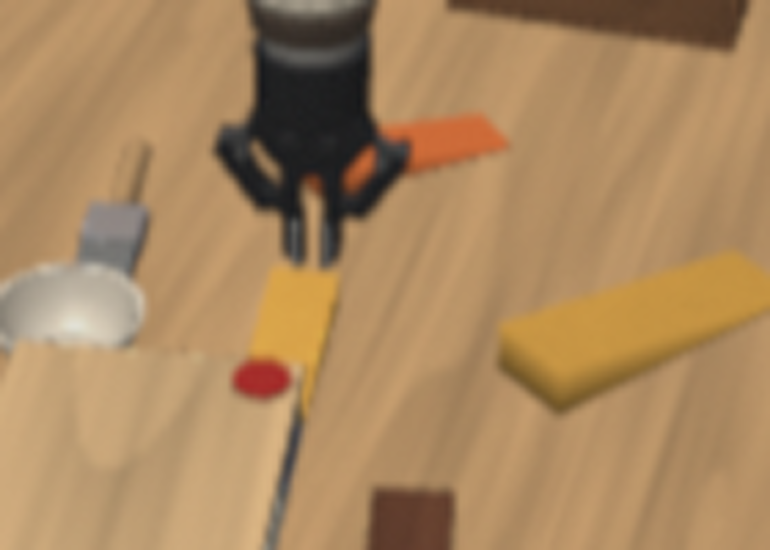

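View pics/top4.png

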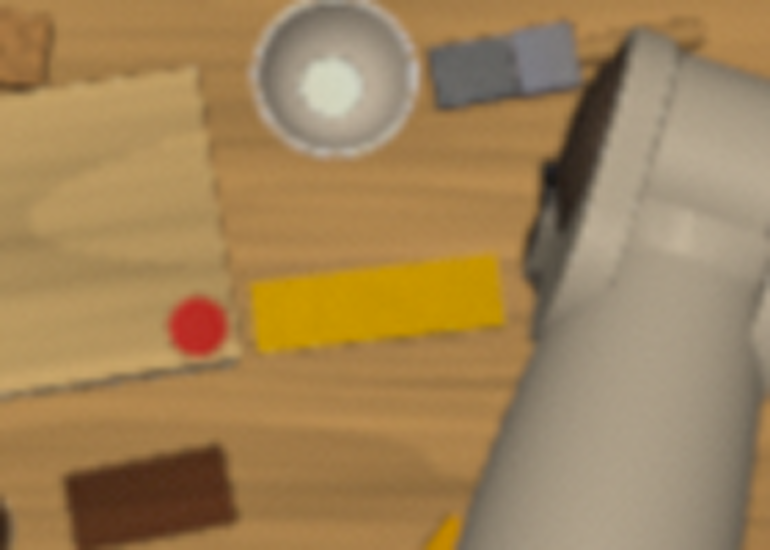

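The side crop shows the two fingertips at (311,255), squarely behind the wedge tail at (303,268). I'll push with a slight lean to centre it under the foot.

```bash
python3 -m creep '[{"translation":[6,0,0],"turn":[0,0,0]},{"translation":[12,0,0],"turn":[0,0,0]},{"translation":[17,0,0],"turn":[0,0,0]},{"translation":[21,-0.1,0],"turn":[0,0,0]},{"translation":[24,-0.2,0],"turn":[0,0,0]},{"translation":[27,-0.3,0],"turn":[0,0,0]},{"translation":[30,-0.5,0],"turn":[0,0,0]},{"translation":[34,-0.7,0],"turn":[0,0,0]},{"translation":[38,-0.9,0],"turn":[0,0,0]},{"translation":[42,-1.1,0],"turn":[0,0,0]}]'
python3 -m creep '[{"translation":[4,-0.2,0],"turn":[0,0,0]},{"translation":[8,-0.4,0],"turn":[0,0,0]},{"translation":[12,-0.6,0],"turn":[0,0,0]},{"translation":[16,-0.8,0],"turn":[0,0,0]},{"translation":[20,-1,0],"turn":[0,0,0]},{"translation":[24,-1.2,0],"turn":[0,0,0]},{"translation":[28,-1.4,0],"turn":[0,0,0]},{"translation":[30,-1.6,0],"turn":[0,0,0]},{"translation":[30,-1.6,0],"turn":[0,0,0]},{"translation":[30,-1.6,0],"turn":[0,0,0]}]'
python3 - <<'E'
from h import *
s=status.read_state(); print(s['tool_pos'],s['ft_force'])
for c in("top","side"):
  f=imaging.grab_frame(c)
  a=f["img"][140:240,280:420] if c=="top" else f["img"][130:230,270:410]
  cv2.imwrite(f"pics/{c}5.png",cv2.resize(a,None,fx=5.5,fy=5.5,interpolation=cv2.INTER_CUBIC)[...,::-1])
  for n in("wedge_nose","wedge_tail","pad_top"):
    print(c,n,[( [round(v) for v in d["point"]],round(d["score"],2)) for d in imaging.spot_point(c,n)])
  if c=="top":
    im=f["img"]; hsv=cv2.cvtColor(im,cv2.COLOR_RGB2HSV)
    m=((hsv[...,0]>20)&(hsv[...,0]<30)&(hsv[...,1]>200)&(hsv[...,2]>120)).astype(np.uint8); m[215:]=0
    pts=np.argwhere(m)[:,::-1].astype(np.float32); r=cv2.minAreaRect(pts);print(r)
    for p in cv2.boxPoints(r): print(p,ray(f,p,20).round(1))
E
```

```text
clock: 15.6
tool_pos: [550.4, -137.2, 29.6]
ee_rot: [3.139, 0.001, 1.71]
ft_force: [0.3, -1.7, -0.6]
opening: 12.2
clock: 16.85
tool_pos: [544.6, -107.6, 29.5]
ee_rot: [3.139, 0.001, 1.71]
ft_force: [-0.1, 0.3, -0.6]
opening: 11.7
[ 544.57296222 -107.63042884   29.47091811] [-0.12829256  0.28453275 -0.59620033]
top wedge_nose [([484, -375, -2], 0.83), ([517, 53, -3], 0.78), ([322, 324, -4], 0.67), ([272, -263, 2], 0.61), ([399, 178, -2], 0.31)]
top wedge_tail [([592, -275, 2], 0.7), ([219, 494, -4], 0.69), ([544, -99, -4], 0.65)]
top pad_top [([519, 39, 86], 0.5)]
((336.8711853027344, 197.28384399414062), (12.952043533325195, 28.21695327758789), 82.40535736083984)
[322.03058 192.72925] [547.3  18.3  20. ]
[350. 189.] [561.1 -74.8  20. ]
[351.7118  201.83844] [518.2 -80.7  20. ]
[323.74237 205.56769] [504.5  12.2  20. ]
side wedge_nose [([323, 324, 1], 0.62), ([482, -372, 1], 0.6)]
side wedge_tail [([393, -92, 1], 0.8), ([595, -270, 1], 0.77), ([219, 488, -4], 0.67), ([540, -94, 2], 0.45), ([521, 38, -2], 0.23)]
side pad_top [([519, 42, 87], 0.49)]
```

View pics/side5.png

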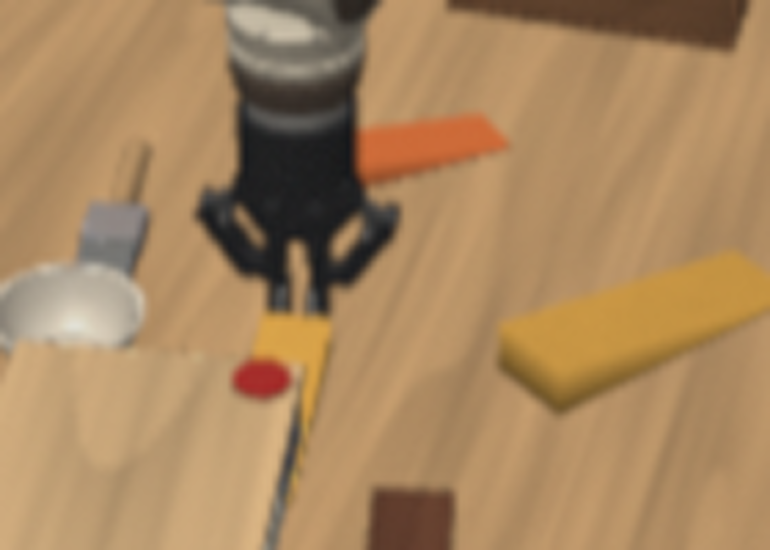

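View pics/top5.png

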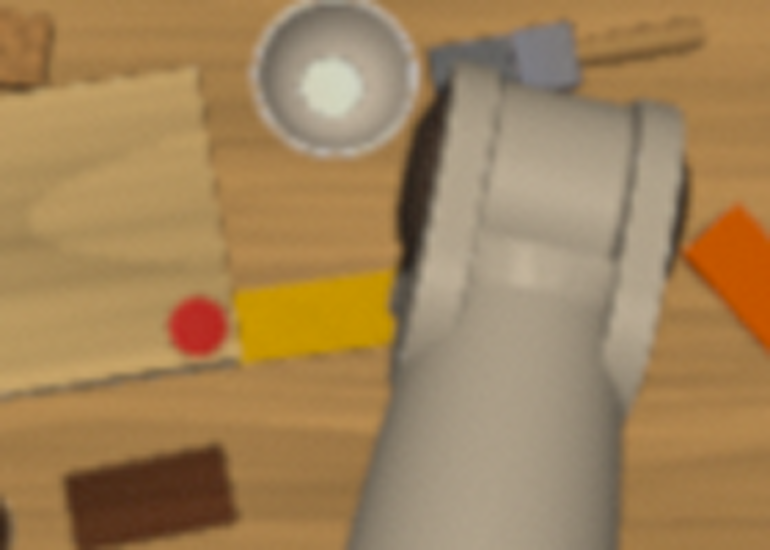

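Nose is about 12 mm past the foot, with no load yet. I'll keep pushing and watch the force.

```bash
cat > ff.py <<'E'
from h import *
a=[]
for i in range(5):
  s=status.read_state();a.append(np.r_[s['tool_pos'],s['ft_force']]);imaging.grab_frame('side')
print(np.round(np.mean(a,0),2), np.round(np.std(a,0)[3:],2))
E
python3 ff.py
python3 -m creep '[{"translation":[2,-0.1,0],"turn":[0,0,0]},{"translation":[4,-0.2,0],"turn":[0,0,0]},{"translation":[6,-0.3,0],"turn":[0,0,0]},{"translation":[8,-0.4,0],"turn":[0,0,0]},{"translation":[10,-0.5,0],"turn":[0,0,0]},{"translation":[12,-0.6,0],"turn":[0,0,0]},{"translation":[14,-0.7,0],"turn":[0,0,0]},{"translation":[16,-0.8,0],"turn":[0,0,0]},{"translation":[16,-0.8,0],"turn":[0,0,0]},{"translation":[16,-0.8,0],"turn":[0,0,0]}]'
python3 ff.py
```

```text
[ 5.4461e+02 -1.0770e+02  2.9530e+01 -3.0000e-01 -8.0000e-02  1.0000e-01] [0.41 0.59 0.6 ]
clock: 18.75
tool_pos: [541.6, -91.9, 29.5]
ee_rot: [3.139, 0.001, 1.711]
ft_force: [-0.7, 0.5, 0.1]
opening: 12.2
[ 5.4158e+02 -9.1930e+01  2.9490e+01 -4.4000e-01 -1.6000e-01  3.0000e-02] [0.31 0.39 0.54]
```

```bash
python3 -m creep '[{"translation":[0.6,0,0],"turn":[0,0,0]},{"translation":[1.2,0,0],"turn":[0,0,0]},{"translation":[1.8,-0.1,0],"turn":[0,0,0]},{"translation":[2.4,-0.1,0],"turn":[0,0,0]},{"translation":[3,-0.1,0],"turn":[0,0,0]},{"translation":[3.6,-0.2,0],"turn":[0,0,0]},{"translation":[4.2,-0.2,0],"turn":[0,0,0]},{"translation":[4.8,-0.2,0],"turn":[0,0,0]},{"translation":[5.4,-0.2,0],"turn":[0,0,0]},{"translation":[6,-0.3,0],"turn":[0,0,0]}]'
python3 ff.py
```

```text
clock: 20.25
tool_pos: [540.5, -86.3, 29.5]
ee_rot: [3.139, 0.002, 1.71]
ft_force: [0.9, -3.6, -0.0]
opening: 12.0
[ 5.4049e+02 -8.6200e+01  2.9510e+01  9.5000e-01 -3.2300e+00 -1.8000e-01] [0.24 0.32 0.16]
```

```bash
python3 -m creep '[{"translation":[0.2,0,0],"turn":[0,0,0]},{"translation":[0.4,0,0],"turn":[0,0,0]},{"translation":[0.6,0,0],"turn":[0,0,0]},{"translation":[0.8,0,0],"turn":[0,0,0]},{"translation":[1,0,0],"turn":[0,0,0]},{"translation":[1.2,0,0],"turn":[0,0,0]},{"translation":[1.4,-0.1,0],"turn":[0,0,0]},{"translation":[1.6,-0.1,0],"turn":[0,0,0]},{"translation":[1.8,-0.1,0],"turn":[0,0,0]},{"translation":[2,-0.1,0],"turn":[0,0,0]}]'
python3 ff.py
python3 - <<'E'
from h import *
for c in("top","side"):
  f=imaging.grab_frame(c)
  a=f["img"][130:260,220:400] if c=="top" else f["img"][150:280,220:400]
  cv2.imwrite(f"pics/{c}6.png",cv2.resize(a,None,fx=4.4,fy=4.4,interpolation=cv2.INTER_CUBIC)[...,::-1])
  for n in("wedge_nose","wedge_tail","pad_top"):
    print(c,n,[( [round(v) for v in d["point"]],round(d["score"],2)) for d in imaging.spot_point(c,n)][:5])
E
```

```text
clock: 21.75
tool_pos: [540.2, -84.4, 29.5]
ee_rot: [3.139, 0.002, 1.71]
ft_force: [1.0, -5.1, -0.5]
opening: 12.2
[ 5.4016e+02 -8.4390e+01  2.9530e+01  9.7000e-01 -5.8100e+00 -4.3000e-01] [0.33 0.74 0.51]
top wedge_nose [([267, -259, -1], 0.98), ([483, -373, -4], 0.91), ([321, 323, -3], 0.75)]
top wedge_tail [([595, -276, 0], 0.74), ([222, 492, -4], 0.58), ([537, -79, -1], 0.56)]
top pad_top [([520, 40, 84], 0.62)]
side wedge_nose [([271, -258, -1], 0.78), ([480, -374, 4], 0.62), ([323, 324, 1], 0.58), ([695, 173, -2], 0.18)]
side wedge_tail [([391, -96, -4], 0.83), ([596, -274, 1], 0.79), ([219, 487, -2], 0.76), ([534, -69, 2], 0.53), ([702, -189, 3], 0.35)]
side pad_top [([516, 40, 90], 0.59)]
```

View pics/side6.png

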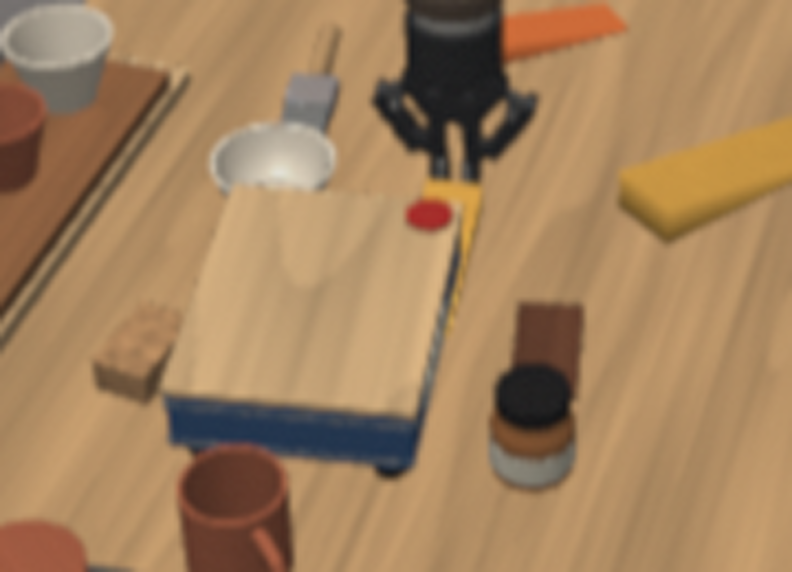

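View pics/top6.png

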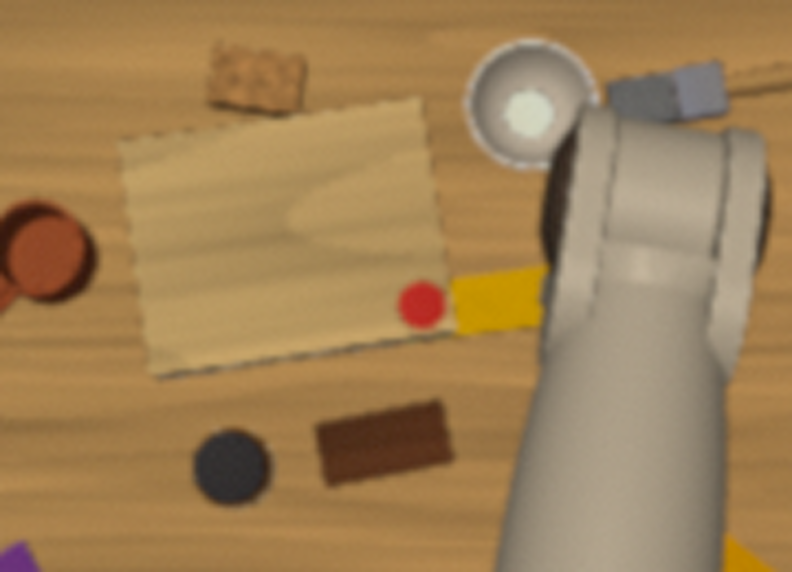

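The side and top crops show the box in its original place and the red spot at (422,304) in the top view. The wedge runs in under that corner. The push reads about 5.8 N, so the wedge is bearing. I'll back off and rise.

```bash
python3 -m creep '[{"translation":[-2,0,0],"turn":[0,0,0]},{"translation":[-6,0,0],"turn":[0,0,0]},{"translation":[-12,0,0],"turn":[0,0,0]},{"translation":[-20,0,-2],"turn":[0,0,0]},{"translation":[-25,0,-15],"turn":[0,0,0]},{"translation":[-25,0,-35],"turn":[0,0,0]},{"translation":[-25,0,-60],"turn":[0,0,0]},{"translation":[-25,0,-85],"turn":[0,0,0]},{"translation":[-25,0,-105],"turn":[0,0,0]},{"translation":[-25,0,-115],"turn":[0,0,0]}]'
python3 -m creep '[{"translation":[10,0,0],"turn":[0,0,0]},{"translation":[30,-0.5,0],"turn":[0,0,0]},{"translation":[55,-1,0],"turn":[0,0,0]},{"translation":[80,-2,0],"turn":[0,0,0]},{"translation":[105,-2.5,0],"turn":[0,0,0]},{"translation":[125,-3,0],"turn":[0,0,0]},{"translation":[140,-3,5],"turn":[0,0,0]},{"translation":[149,-3.4,12],"turn":[0,0,0]},{"translation":[150,-3.4,18],"turn":[0,0,0]},{"translation":[150,-3.4,20],"turn":[0,0,0]}]' 0
python3 ff.py
python3 - <<'E'
from h import *
for c in("top","side"):
  f=imaging.grab_frame(c)
  a=f["img"][130:260,220:400] if c=="top" else f["img"][150:280,220:400]
  cv2.imwrite(f"pics/{c}7.png",cv2.resize(a,None,fx=4.4,fy=4.4,interpolation=cv2.INTER_CUBIC)[...,::-1])
E
```

```text
clock: 23.65
tool_pos: [543.8, -109.3, 146.6]
ee_rot: [3.137, 0.002, 1.71]
ft_force: [0.7, -0.0, -0.3]
opening: 12.1
clock: 24.9
tool_pos: [519.5, 38.5, 125.4]
ee_rot: [3.138, 0.003, 1.71]
ft_force: [-0.3, 0.5, 0.9]
opening: 0.0
[ 5.1966e+02  3.8320e+01  1.2586e+02 -1.9000e-01  5.0000e-02  1.4000e-01] [0.35 0.54 0.41]
```

View pics/side7.png

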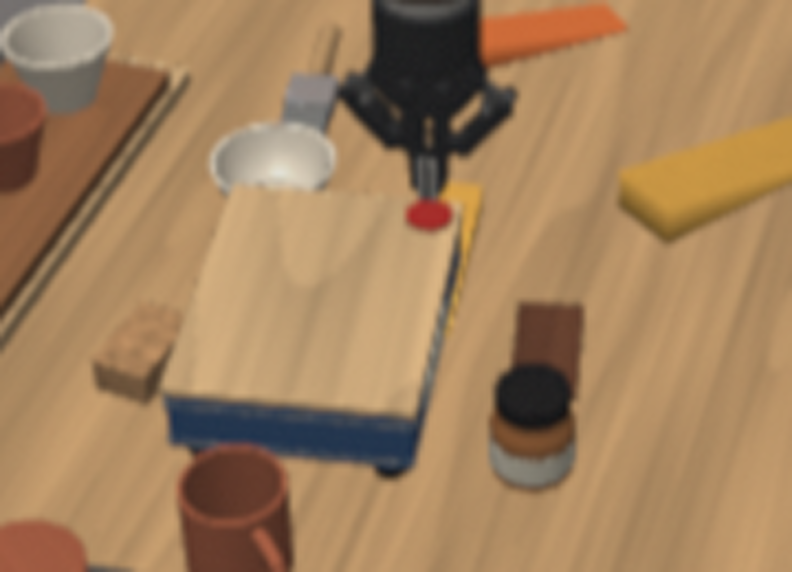

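The tips are above the red spot at (429,214), and the wedge still shows beside and behind that corner. Now the second press.

```bash
python3 -m creep '[{"translation":[0,0,4],"turn":[0,0,0]},{"translation":[0,0,8],"turn":[0,0,0]},{"translation":[0,0,11],"turn":[0,0,0]},{"translation":[0,0,13],"turn":[0,0,0]},{"translation":[0,0,14],"turn":[0,0,0]},{"translation":[0,0,14.5],"turn":[0,0,0]},{"translation":[0,0,15],"turn":[0,0,0]},{"translation":[0,0,15.5],"turn":[0,0,0]},{"translation":[0,0,16],"turn":[0,0,0]},{"translation":[0,0,16.3],"turn":[0,0,0]}]'
python3 ff.py
```

```text
clock: 26.5
tool_pos: [520.0, 38.4, 110.1]
ee_rot: [3.136, 0.003, 1.709]
ft_force: [-0.3, -0.3, 0.6]
opening: -0.0
[ 5.1997e+02  3.8450e+01  1.1013e+02 -2.2000e-01  1.0000e-02  3.3000e-01] [0.51 0.26 0.19]
```

```bash
python3 -m creep '[{"translation":[0,0,0.2],"turn":[0,0,0]},{"translation":[0,0,0.4],"turn":[0,0,0]},{"translation":[0,0,0.6],"turn":[0,0,0]},{"translation":[0,0,0.8],"turn":[0,0,0]},{"translation":[0,0,1],"turn":[0,0,0]},{"translation":[0,0,1.1],"turn":[0,0,0]},{"translation":[0,0,1.2],"turn":[0,0,0]},{"translation":[0,0,1.2],"turn":[0,0,0]},{"translation":[0,0,1.2],"turn":[0,0,0]},{"translation":[0,0,1.2],"turn":[0,0,0]}]'
python3 ff.py
```

```text
clock: 28.0
tool_pos: [520.0, 38.4, 109.7]
ee_rot: [3.136, 0.003, 1.709]
ft_force: [-3.3, -1.3, 8.2]
opening: -0.0
[ 5.2003e+02  3.8410e+01  1.0973e+02 -3.1800e+00 -5.2000e-01  7.6800e+00] [0.53 0.42 0.53]
```

```bash
python3 -m creep '[{"translation":[0,0,0.5],"turn":[0,0,0]},{"translation":[0,0,0.7],"turn":[0,0,0]},{"translation":[0,0,0.9],"turn":[0,0,0]},{"translation":[0,0,1],"turn":[0,0,0]},{"translation":[0,0,1],"turn":[0,0,0]},{"translation":[0,0,1],"turn":[0,0,0]},{"translation":[0,0,1],"turn":[0,0,0]},{"translation":[0,0,1],"turn":[0,0,0]},{"translation":[0,0,1],"turn":[0,0,0]},{"translation":[0,0,1],"turn":[0,0,0]}]'
python3 ff.py
python3 - <<'E'
from h import *
for c in("top","side"):
  f=imaging.grab_frame(c)
  a=f["img"][130:260,220:400] if c=="top" else f["img"][150:280,220:400]
  cv2.imwrite(f"pics/{c}8.png",cv2.resize(a,None,fx=4.4,fy=4.4,interpolation=cv2.INTER_CUBIC)[...,::-1])
E
```

```text
clock: 29.5
tool_pos: [520.0, 38.4, 109.7]
ee_rot: [3.135, 0.003, 1.709]
ft_force: [-3.3, -0.4, 9.6]
opening: 0.1
[520.05  38.39 109.7   -3.74  -0.56   9.5 ] [0.65 0.3  0.61]
```

View pics/side8.png

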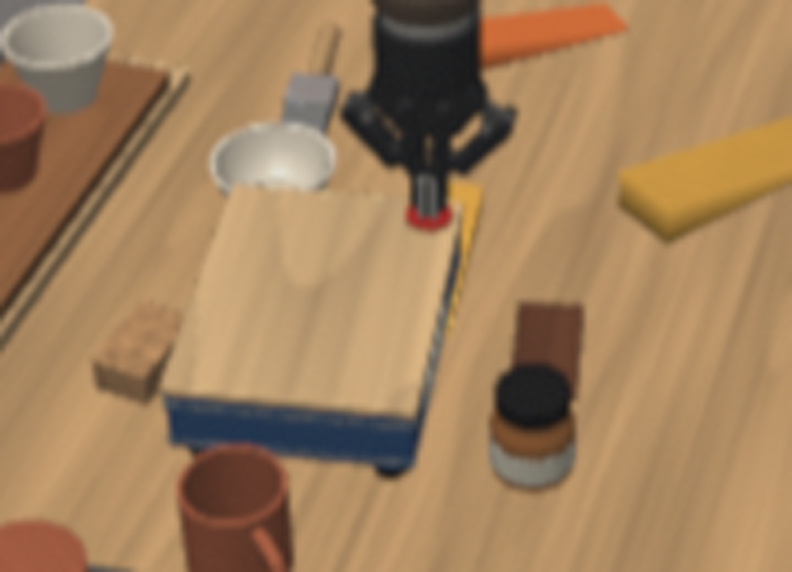

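The fingers sit on the red spot at (429,213), and the height stayed at 109.7 as the force rose. One firmer step to confirm.

```bash
python3 -m creep '[{"translation":[0,0,1.1],"turn":[0,0,0]},{"translation":[0,0,1.3],"turn":[0,0,0]},{"translation":[0,0,1.5],"turn":[0,0,0]},{"translation":[0,0,1.5],"turn":[0,0,0]},{"translation":[0,0,1.5],"turn":[0,0,0]},{"translation":[0,0,1.5],"turn":[0,0,0]},{"translation":[0,0,1.5],"turn":[0,0,0]},{"translation":[0,0,1.5],"turn":[0,0,0]},{"translation":[0,0,1.5],"turn":[0,0,0]},{"translation":[0,0,1.5],"turn":[0,0,0]}]'
python3 ff.py
python3 - <<'E'
from h import *
f=imaging.grab_frame("top"); im=f["img"]
for o in imaging.outline_of("top","box")[:1]:
    pts=np.argwhere(o["region"])[:,::-1].astype(np.float32); r=cv2.minAreaRect(pts); print(r)
    for p in cv2.boxPoints(r): print(ray(f,p,84).round(1))
imaging.grab_frame("side")
for c in("top","side"):
  for n in("wedge_nose","wedge_tail","pad_top","foot_spot"):
    print(c,n,[( [round(v) for v in d["point"]],round(d["score"],2)) for d in imaging.spot_point(c,n) if 480<d["point"][0]<570 and d["point"][1]>-200])
cv2.imwrite("pics/top9.png",cv2.resize(im[130:260,220:400],None,fx=4.4,fy=4.4,interpolation=cv2.INTER_CUBIC)[...,::-1])
E
```

```text
clock: 31.1
tool_pos: [520.1, 38.4, 109.6]
ee_rot: [3.134, 0.003, 1.709]
ft_force: [-6.3, -0.8, 12.8]
opening: -0.1
[520.06  38.38 109.64  -5.6   -0.73  12.99] [0.52 0.57 0.83]
((284.3777770996094, 183.6978302001953), (56.24186706542969, 69.96943664550781), 83.04703521728516)
[642.3 263.8  84. ]
[673.1  41.6  84. ]
[493.3  17.8  84. ]
[463.6 237.5  84. ]
top wedge_nose []
top wedge_tail [([538, -81, 0], 0.51)]
top pad_top []
top foot_spot []
side wedge_nose []
side wedge_tail [([537, -71, 3], 0.55)]
side pad_top [([520, 40, 90], 0.38)]
side foot_spot [([522, 38, -3], 0.63)]
```

View pics/top9.png

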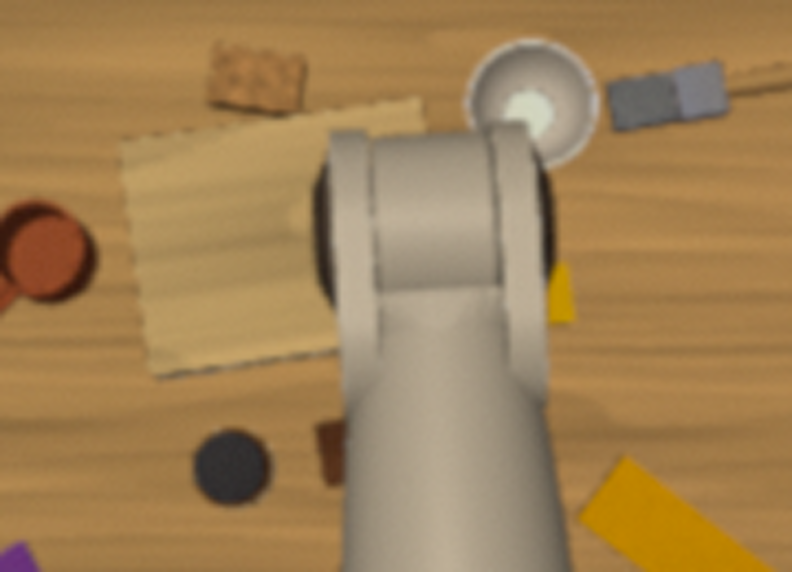

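The top crop shows the lid corners at (125,140) and (155,376), where they were at the start. The wedge tail is at (562,293), clear of the fingers. The press holds at 13 N with no give, so I'm handing in.

```bash
python3 ff.py; python3 -c "
from cell import workorder,status
workorder.job_done(); s=status.read_state(); print(s['clock'],s['tool_pos'],s['ft_force'])"
```

```text
[520.06  38.38 109.63  -5.7   -0.65  12.48] [0.44 0.37 0.28]
the job is handed in; nothing more can be done
the job is handed in; nothing more can be done
```

The job is handed in with the fingers still pressing the red spot. No verdict is reported, so what follows is from my own measurements.

- **First press:** The box rocked and bottomed out about 9 to 10 mm down, then I let it go.
- **Wedge:** I pushed the smaller yellow wedge in with the fingertips until the push held at about 5.8 N. I estimate its nose is about 35 mm past the short foot. I then backed the fingers off.
- **Second press:** The red spot held at about 12.5 to 13 N. It gave only about 0.1 mm as the force rose from 8 to 13 N, and the fingertips stood at 87.6 mm against 88 mm nominal, so the box is steady and level.
- **Box and bystanders:** The lid corners read within about 6 mm of their starting positions, which is about as good as the outline measurement gets. The bystanders looked unmoved wherever the arm did not hide them.

Some checks were weak:
- The nose is hidden under the box, so its position comes from the push travel and the tail position. The two cameras' tail readings differed by about 10 mm.
- The wedge sits a few millimetres off the foot's centre line.
- A sideways force of about 6 N stayed on the tool during the final press.
- The final state read printed only the handed-in notice, so I have no numbers from the last second.

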